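Hang the red ear defenders on the bar by the ultrasonic homogeniser

ROBOT

A 6-joint arm with a two-finger parallel gripper is mounted at the origin on the work surface. World frame = base frame: x ahead of the robot, y to its left, z up, the work surface at z = 0. Lengths are in m, angles in degrees, forces in N, time in s.
With the tool pointing down it reaches from about 0.25 to 0.725 m from the base axis. Payload 9.7 kg.
Tool frame: the origin (TCP) lies at the very end of the fingers, on their centre line; the grasp point (between the pads) lies tcp_to_grasp behind it (tcp_to_grasp is the distance from the TCP to the grasp point, in m); z points along the fingers, y is the direction in which the jaws open and shut (so a half turn about z gives the same grasp; the last joint's range is limited). The gripper opens to 85 mm and grips with 20 to 120 N. Pads are 22 mm wide; open, the fingers measure 114 mm over their backs; the gripper's body (76 mm by 85 mm) begins 54 mm behind the grasp point. The pads swing forward as they close: fully open they stand 13 mm farther back than shut.
Start: joints at [68.468, 4.979, 10.078, 95.1, 0, 90], TCP at [0.202, 0.512, 0.231] pointing down, gripper open.
Joint ranges: [-179.16, 179.16], [-48.56, 103.87], [-65.8, 70.77], [-126.05, 130.52], [-82.76, 87.17], [-180, 180]. Speed limits (degrees/s): [127.2, 127.2, 147.25, 180, 180, 180].

INTERFACE

Orientations are given as [roll, pitch, yaw] about the fixed x, y, z axes, in that order (R = Rz(yaw) Ry(pitch) Rx(roll)).
In Python, from workcell import * gives the robot as it stands. The module is installed in compiled form; this text tells all that it offers.
- The arm moves only by the shell command python3 -m pendant 'ROWS' [FORCE]. ROWS is JSON, a list of rows, each a list of 3 entries, a list of its own where there are three numbers: the opening in per cent of the stroke, from 0 (shut) to 100 (fully open), then the shift along the world's x, y, z in mm, then the turn, a rotation vector about the world's x, y, z in degrees. A call has 1 to 20 rows; each row is the pose to reach, as a shift and turn from the pose measured when the call began; what a row does not reach only later rows make up. A row lasts 1/8 s, in which the tool goes at most 62.5 mm and 10.7 degrees, less where a joint would pass 70% of its speed; a pose out of reach is approached as far as the arm can. A call with a gripper value outside its range is refused whole. The fingers move at their own pace and stop on an object; FORCE is the grip in N (left out, the last holds). Time passes only in rows, so rows that repeat a pose let the fingers close. It gives the time, the measured TCP pose, the force and the opening at its end, in the units of the state.
- get_obs(): the state, without advancing time (a new reading comes with each control period).
- camera(name): name is "scene" or "top" or "wrist"; returns a dict with "img" (420x560x3 uint8, red, green, blue), "fx", "fy", "cx", "cy" (pixels), "k1" (the pictures are not rectified: a ray, as slopes to the right and down, at radius r is drawn at 1 + k1 r^2 times it, then the intrinsics apply), "cam_to_world" (4x4, takes a point from camera to world coordinates); the wrist camera has in their place "T_tool_cam" (4x4, takes a point from camera to tool coordinates, whose origin is the TCP and whose axes are the flange's). Camera axes: x right, y down, z forward; pixel columns grow to the right and rows downward; lengths in m; the calibration is good to about 2 mm. A picture is of the moment at which its call begins: read the wrist's pose just before it. There is no depth.
- job_done(): hands the job in, once; it reports no verdict.
Trained networks look in a picture, given as the dict that the camera call returned (one of the last four; its "shot" number tells which), for a name from the list of things; names that differ only in an ending like _2 or _b are one class to them, and where a whole thing is asked for, a point or a joint stands for the part that bears it (a point fixed in the world has none). Each returns a list of dicts, best first, with "confidence" (0 to 1); they miss things now and then, are a little off and sometimes report something else, mostly with a low value. They report only what shows in the picture. A call takes as long as a camera call. They do not tell look-alikes from the thing itself.
- regions_of(picture, label): "region" (420x560 bool, what is visible of it).
- pinpoint(picture, label): "position" ([x, y, z] in m, in world coordinates, good to about 4 mm: a listed point, or the origin of a listed thing).
The state is a dict: "time": time; "q": joint angles; "qd": joint speeds; "joint_efforts": joint torques, N m; "ee_pos": TCP position; "tcp_rot": TCP orientation; "wrist_force": force on the tool from outside, world axes, zero at the start; "torque": the same for the moment, N m; "opening": finger opening in m.
Only numpy, scipy, OpenCV 4.12 (cv2) and the standard library are available. Lean on these libraries where they do the work, as an engineer would, in place of code of your own. Each camera call takes 0.05 s, during which the arm holds its last target. There are 200 camera calls.

TASK

The ultrasonic homogeniser run is over: hang the red ear defenders over the horizontal bar of their stand, near the middle of the bar and squarely across it, so that the crown rests on the bar with one cup hanging on each side. Leave the blue and the yellow pair standing where they are, and let go.

Things in the scene. Friction and masses are not known exactly. Their poses are not given: they have to be found in the camera images.
- red_defenders: Red ear defenders (red crown block and cups), to be hung up: rigid, about 0.24 kg, standing on their two cups, 64 (x) x 152 (y) x 158 mm high. Origin: centre of the underside, at bench level; z up, y along the arch from cup to cup, x front to back. Clear gap between the cups' black cushions 80 mm; a thin black band 20 mm wide slopes from the crown down to the cups.
- red_defenders_crown (a point): Centre of the underside of the red crown block, 130 mm above the origin; this rests on the bar. The block is 32 mm along x, 44 mm along y and 28 mm high, with its flat top 158 mm above the origin. Grip it from above across its 32 mm, along x, fingertips above this point so that they clear the bar.
- stand: Fixed stand: grey base 290 x 130 x 12 mm, two steel posts 18 mm thick at x = -125 and +125 mm, and between them a horizontal steel bar, 18 mm in diameter, along the stand's x at y = 0. Top of the bar 160 mm above the bench; the black end discs (30 mm diameter) reach 166 mm. The bar is empty. Origin: centre of the base's underside, z up.
- bar_mid (a point): Top of the bar at its middle, 160 mm above the bench; x runs along the bar, z up. When hung, the red crown point lies here and the cups hang 30 mm above the bench.
- blue_defenders: The blue pair, same shape and size as the red one; a bystander, to be left standing.
- yellow_defenders: The yellow pair, same shape and size as the red one; a bystander, to be left standing.
Things that resemble listed ones, but are neither listed nor needed, are in the scene too. What is shaped like the red_defenders but turquoise is not meant.

How it is judged (in metres and radians):
At the end, for the whole second after the job is handed in: Red crown point within 60 mm of the bar's middle along it, 20 mm across, 12 mm in height; red pair upright within 12 degrees, its x axis within 17 degrees of the bar (either way round), at rest; blue and yellow pairs upright, within 20 mm of their starts (x of red_defenders_crown in the frame of bar_mid between -0.06 and 0.06 m and y of red_defenders_crown in the frame of bar_mid between -0.02 and 0.02 m and z of red_defenders_crown in the frame of bar_mid between -0.012 and 0.012 m and angle between red_defenders's own z axis and vertical below 0.21 rad and angle between the x axis of red_defenders and the x axis of stand, either way round below 0.3 rad and linear speed of red_defenders below 0.03 m/s and angular speed of red_defenders below 0.3 rad/s and distance of each of blue_defenders, yellow_defenders from where it was at the start of the episode below 0.02 m and angle between each of blue_defenders, yellow_defenders's own z axis and vertical below 0.17 rad); the robot touches nothing.
It fails at once if the blue pair is pushed more than 20 mm or tipped (distance of blue_defenders from where it was at the start of the episode above 0.02 m or angle between blue_defenders's own z axis and vertical above 0.17 rad).
It fails at once if the yellow pair is pushed more than 20 mm or tipped (distance of yellow_defenders from where it was at the start of the episode above 0.02 m or angle between yellow_defenders's own z axis and vertical above 0.17 rad).
It also fails if it takes over 45 s, if anything falls off the work surface, if the arm or the gripper's body presses on something with over 40 N, if the wrist force passes 120 N, or if a joint passes its speed limit or range.

## Working session

There is one attempt and no reset: what is moved stays moved. The work goes in short steps, Python scripts to look and compute and a shell command to move; the robot and the scene stay as the last step left them, time stands still between calls to the robot, and variables do not carry over. Pictures are saved under pics/ and viewed, about 8 in all and at most 12, crops included, and the job is handed in when it is done.

```bash
mkdir -p pics
cat > h.py <<'E'
from workcell import *
import numpy as np, cv2
def save(p,n): cv2.imwrite('pics/'+n+'.png',p['img'][:,:,::-1])
def px(p,X,T=None):
    T=p['cam_to_world'] if T is None else T
    c=np.linalg.inv(T)@np.r_[X,1]; s=c[:2]/c[2]; s=s*(1+p['k1']*(s@s))
    return np.round([p['fx']*s[0]+p['cx'],p['fy']*s[1]+p['cy']],1)
E
python3 - <<'E'
from h import *
o=get_obs();print(o['time'],o['ee_pos'],o['tcp_rot'],o['opening'])
ims=[]
for n in('scene','top'):
    p=camera(n);ims.append(p['img'])
    save(p,n+'0')
    for l in('red_defenders','red_defenders_crown','bar_mid','stand','blue_defenders','yellow_defenders'):
        for d in pinpoint(p,l): print(n,l,np.round(d['position'],3),round(d['confidence'],2),px(p,d['position']))
    print(np.round(p['cam_to_world'],3).tolist())
E
```

```text
0.0 [0.20177034 0.51140515 0.23058226] [-1.79924449e+02 -3.94180543e-04  1.58469305e+02] 0.08527727528029096
scene red_defenders [ 0.447  0.232 -0.001] 0.81 [348.2 176.1]
scene red_defenders_crown [ 0.368 -0.004  0.129] 0.87 [245.5 160.8]
scene red_defenders_crown [0.452 0.229 0.128] 0.75 [355.6 139.2]
scene bar_mid [ 0.562 -0.286  0.165] 0.66 [157.2 293.9]
scene stand [ 0.562 -0.292 -0.001] 0.78 [175.5 335.3]
scene blue_defenders [0.611 0.243 0.   ] 0.55 [399.7 217.7]
scene yellow_defenders [0.542 0.051 0.002] 0.92 [313.5 237.8]
[[0.577, 0.641, -0.506, 0.922], [0.816, -0.457, 0.353, -0.297], [-0.005, -0.617, -0.787, 0.776], [0.0, 0.0, 0.0, 1.0]]
top red_defenders [ 0.361 -0.002 -0.002] 0.58 [280.6 272.1]
top red_defenders [0.446 0.228 0.001] 0.56 [177.5 235.3]
top red_defenders_crown [0.454 0.225 0.127] 0.68 [166.2 226.7]
top red_defenders_crown [ 0.361 -0.003  0.126] 0.61 [279.8 271. ]
top bar_mid [ 0.557 -0.292  0.159] 0.93 [423.3 168.9]
top stand [ 0.564 -0.288  0.   ] 0.66 [404.7 179.9]
[[-0.016, -0.991, 0.135, 0.343], [-1.0, 0.017, 0.007, -0.024], [-0.009, -0.135, -0.991, 1.211], [0.0, 0.0, 0.0, 1.0]]
```

View pics/scene0.png

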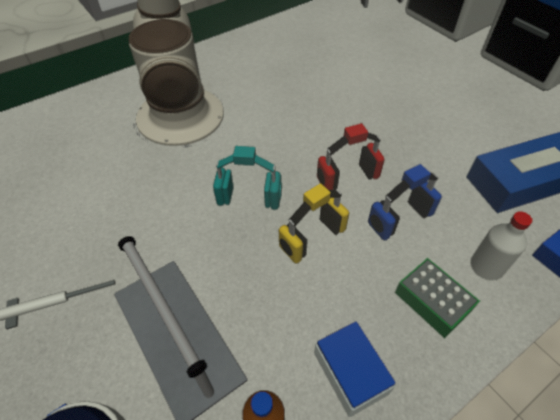

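View pics/top0.png

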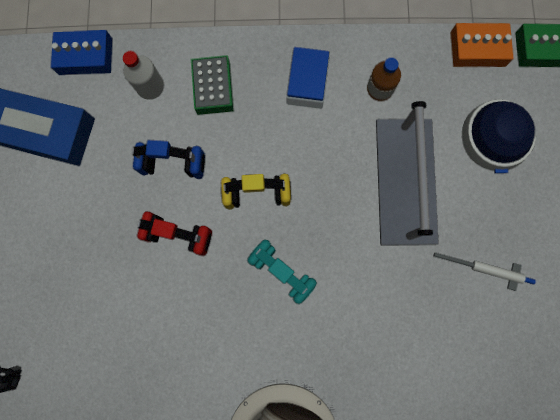

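Red-type candidates: the red pair (scene 356,135 / top 165,229) and the turquoise one (scene 245,158 / top 280,271). The red one fits, because its crown and cups are red. The stand bar runs from top (419,104) to (425,233), and in the scene view from (127,243) to (196,368).

```bash
cat >> h.py <<'E'
def ray(p,uv,T=None):
    T=p['cam_to_world'] if T is None else T
    K=np.array([[p['fx'],0,p['cx']],[0,p['fy'],p['cy']],[0,0,1.]])
    s=cv2.undistortPoints(np.array([[uv]],float),K,np.array([p['k1'],0,0,0.]))[0,0]
    d=T[:3,:3]@np.r_[s,1]; return T[:3,3],d/np.linalg.norm(d)
def tri(rs):
    A=sum(np.eye(3)-np.outer(d,d) for o,d in rs); b=sum((np.eye(3)-np.outer(d,d))@o for o,d in rs)
    X=np.linalg.solve(A,b); return X,[np.linalg.norm((np.eye(3)-np.outer(d,d))@(X-o))*1e3 for o,d in rs]
def at(p,uv,z,T=None):
    o,d=ray(p,uv,T); return o+d*(z-o[2])/d[2]
def comps(p,lo,box,amin=20):
    im=p['img'].astype(int); m=(im[...,0]>90)&(im[...,1]<60)&(im[...,2]<60) if lo=='red' else (im.sum(2)<lo)
    b=np.zeros(m.shape,bool); x0,y0,x1,y1=box; b[y0:y1,x0:x1]=1
    n,_,st,c=cv2.connectedComponentsWithStats((m&b).astype(np.uint8)); return [(st[i,4],st[i,:4].tolist(),np.round(c[i],1)) for i in range(1,n) if st[i,4]>=amin]
E
python3 - <<'E'
from h import *
s=camera('scene');t=camera('top')
for p,n,bx in((s,'s',(300,110,395,200)),(t,'t',(125,200,225,265))):
    print(n,[(a,b,c.tolist()) for a,b,c in comps(p,'red',bx)])
for n,bs,bt in(('endA',(115,232,140,255),(408,98,432,110)),('endB',(182,355,210,382),(412,226,438,240))):
    print(n,comps(s,110,bs),comps(t,110,bt))
    print(tri([ray(s,comps(s,110,bs)[0][2]),ray(t,comps(t,110,bt)[0][2])]))
c=s['img'][110:200,295:395];c2=t['img'][195:270,120:220]
v=np.vstack([cv2.resize(c,(500,450)),]);w=cv2.resize(c2,(600,450))
cv2.imwrite('pics/crop1.png',cv2.resize(np.hstack([v,w]),(800,330))[:,:,::-1])
E
```

```text
s [(np.int32(219), [345, 125, 23, 16], [356.0, 131.5]), (np.int32(125), [367, 144, 17, 24], [375.9, 154.4]), (np.int32(175), [319, 157, 16, 26], [326.6, 168.1])]
t [(np.int32(61), [142, 212, 9, 9], [146.5, 215.9]), (np.int32(332), [151, 219, 24, 20], [162.5, 228.5]), (np.int32(198), [194, 226, 14, 28], [200.8, 239.4]), (np.int32(71), [137, 229, 10, 10], [141.3, 233.6])]
endA [(np.int32(79), [119, 237, 16, 13], array([125.5, 241.2]))] [(np.int32(67), [412, 102, 14, 8], array([418.2, 104.3]))]
(array([ 0.6149281 , -0.26360909,  0.37318765]), [np.float64(28.930883534992354), np.float64(28.930883534992372)])
endB [(np.int32(210), [187, 360, 20, 17], array([196.6, 368.5]))] [(np.int32(88), [415, 229, 18, 7], array([423.7, 232.1]))]
(array([ 0.49926466, -0.33907949, -0.28498774]), [np.float64(63.92474689707585), np.float64(63.92474689707588)])
```

View pics/crop1.png

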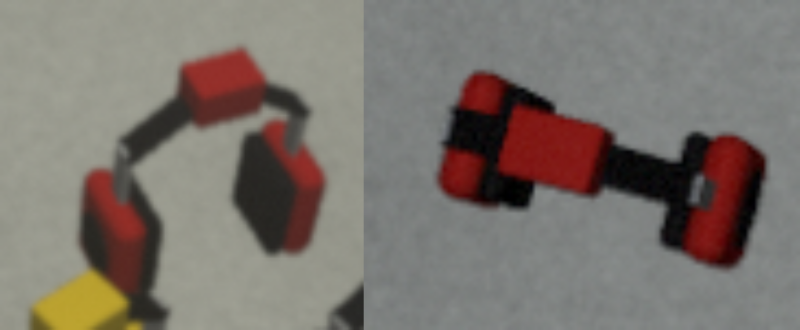

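The crop confirms red crown and cups. In the stand measurement I matched the bar ends the wrong way round between the views, so I'm swapping them and triangulating the red top face.

Run:
```python
from h import *
s=camera('scene');t=camera('top')
E1,r1=tri([ray(s,(196.6,368.5)),ray(t,(418.2,104.3))]);E2,r2=tri([ray(s,(125.5,241.2)),ray(t,(423.7,232.1))])
print(E1,r1,E2,r2,(E1+E2)/2,np.linalg.norm(E1-E2)); d=E1-E2; print('bar yaw',np.degrees(np.arctan2(d[1],d[0])))
C,r=tri([ray(s,(356.3,129.9)),ray(t,(162.0,228.3))]);print('crown top',C,r)
# cup tops yaw: full cup extents from top
m=(t['img'][...,0].astype(int)>90)&(t['img'][...,1]<60)
ys,xs=np.nonzero(m[212:240,151:176]); 
(b)=cv2.minAreaRect(np.c_[xs+151,ys+212].astype(np.float32));print(b)
bp=cv2.boxPoints(b);W=np.array([at(t,q,.155) for q in bp]);print(np.round(W,4).tolist())
A=at(t,(143.9,224.8),.06);B=at(t,(200.8,239.4),.06);d=B-A;print('cups',A,B,np.linalg.norm(d),'y-axis yaw',np.degrees(np.arctan2(d[1],d[0])))
```

```text
[ 0.69359633 -0.29010075  0.15061672] [np.float64(0.4869809718575045), np.float64(0.48698097185739836)] [ 0.43166389 -0.28778683  0.15350275] [np.float64(0.594325197653488), np.float64(0.5943251976534766)] [ 0.56263011 -0.28894379  0.15205974] 0.26195855990527456
bar yaw -0.5061402186106059
crown top [0.4484752  0.22880061 0.15196296] [np.float64(0.8955060238656721), np.float64(0.89550602386567)]
((162.3823699951172, 228.47059631347656), (21.3431339263916, 15.764815330505371), 14.03624439239502)
[[0.4377, 0.2509, 0.155], [0.4679, 0.2437, 0.155], [0.4569, 0.2023, 0.155], [0.4269, 0.2095, 0.155]]
cups [0.46519098 0.28949967 0.06      ] [0.43201658 0.16596475 0.06      ] 0.1279117537872088 y-axis yaw -105.03172017143977
```

```bash
python3 -m pendant '[[100,[15,-15,35],[0,0,-4]],[100,[45,-50,70],[0,0,-14]],[100,[80,-90,70],[0,0,-24]],[100,[115,-130,70],[0,0,-34]],[100,[150,-170,70],[0,0,-44]],[100,[180,-205,70],[0,0,-54]],[100,[205,-235,70],[0,0,-64]],[100,[225,-258,70],[0,0,-73]],[100,[240,-275,70],[0,0,-79]],[100,[248,-283,70],[0,0,-82.5]],[100,[248,-283,70],[0,0,-82.5]],[100,[248,-283,70],[0,0,-82.5]]]' 40
cat >> h.py <<'E'
from scipy.spatial.transform import Rotation as R
def wrist():
    o=get_obs(); T=np.eye(4);T[:3,:3]=R.from_euler('xyz',o['tcp_rot'],degrees=True).as_matrix();T[:3,3]=o['ee_pos']
    p=camera('wrist'); p['W']=T@p['T_tool_cam']; return p,o
E
python3 - <<'E'
from h import *
p,o=wrist();save(p,'w1');print(o['q'],o['ee_pos'],o['tcp_rot'],np.round(p['W'],3).tolist())
for d in pinpoint(p,'red_defenders_crown'): print(d)
for c in comps(p,'red',(0,0,560,420)):print(c)
E
```

```text
time: 2.4
ee_pos: [0.4496, 0.2289, 0.3014]
tcp_rot: [-180.0, -0.0, 76.1]
wrist_force: [0.0, 0.1, 0.1]
opening: 0.0853
[2.69805986e+01 9.17601989e-01 1.37714866e+01 1.02853298e+02
 5.41486218e-03 1.30921571e+02] [0.44957832 0.2289101  0.30135658] [-1.79996897e+02 -4.47600380e-03  7.60590278e+01] [[0.971, -0.23, -0.072, 0.467], [-0.241, -0.927, -0.288, 0.303], [-0.0, 0.296, -0.955, 0.444], [0.0, 0.0, 0.0, 1.0]]
{'position': [0.4471, 0.2291, 0.1287], 'confidence': 0.82}
(np.int32(622), [254, 119, 53, 16], array([280.8, 125.3]))
(np.int32(1484), [262, 179, 34, 45], array([278.2, 201. ]))
(np.int32(145), [255, 227, 13, 13], array([261.5, 232.9]))
(np.int32(174), [288, 227, 15, 13], array([294.4, 233.1]))
```

View pics/w1.png

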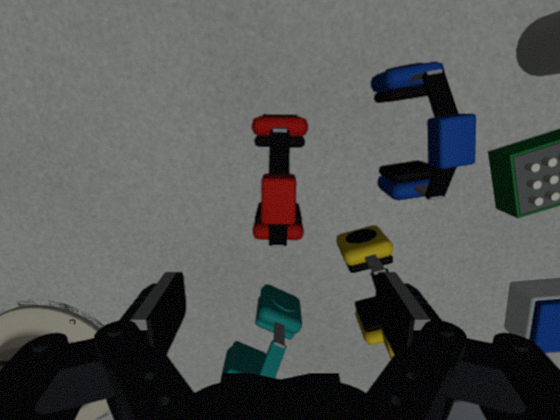

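The red crown is at (278,201), aligned with the image's vertical axis and centred between the fingers. Cups are at y≈125 and 232. Next I'm checking its height and centre from several views.

Run:
```python
from h import *
p,o=wrist();s=camera('scene');t=camera('top')
m=comps(p,'red',(0,0,560,420))[1]
im=p['img'][170:232,250:310];print(p['img'][172:228:3,278,0].tolist(),p['img'][200,256:302:2,0].tolist())
for a in((356.3,129.9),):
  for v in (196,199,201): 
    print(v,tri([ray(p,(278.5,v),p['W']),ray(s,a),ray(t,(162,228.3))]))
for uv in((262,179),(296,179),(262,224),(296,224)): print(at(p,uv,.158,p['W']))
cup1=at(p,(280.8,125.3),.06,p['W']);print(cup1,at(p,(278,232),.06,p['W']))
```

```text
[0, 37, 66, 115, 123, 119, 120, 121, 123, 118, 122, 121, 120, 116, 118, 116, 121, 104, 13] [118, 117, 101, 91, 118, 118, 120, 115, 119, 123, 120, 119, 120, 122, 121, 121, 120, 123, 122, 108, 98, 123, 119]
196 (array([0.44796241, 0.23029483, 0.14992402]), [np.float64(1.136155204634139), np.float64(0.8895158110970941), np.float64(1.7371491870867997)])
199 (array([0.4480211 , 0.22904249, 0.15160347]), [np.float64(0.645596283729741), np.float64(1.0509691106651113), np.float64(0.8927040932447602)])
201 (array([0.4480625 , 0.22821143, 0.15273462]), [np.float64(1.2410964670633307), np.float64(1.5580765769362672), np.float64(0.3891207749160803)])
[0.43803878 0.25203699 0.158     ]
[0.46733182 0.24476231 0.158     ]
[0.42718667 0.21120539 0.158     ]
[0.45774636 0.20361795 0.158     ]
[0.46466214 0.28923095 0.06      ] [0.43020225 0.16464822 0.06      ]
```

```bash
python3 -m pendant '[[100,[-2,-1,-40],[0,0,0]],[100,[-2,-1,-85],[0,0,0]],[100,[-2,-1,-125],[0,0,0]],[100,[-2,-1,-150],[0,0,0]],[100,[-2,-1,-164],[0,0,0]],[100,[-2,-1,-164],[0,0,0]],[0,[-2,-1,-164],[0,0,0]],[0,[-2,-1,-164],[0,0,0]],[0,[-2,-1,-164],[0,0,0]],[0,[-2,-1,-164],[0,0,0]],[0,[-2,-1,-164],[0,0,0]],[0,[-2,-1,-164],[0,0,0]]]' 50
python3 - <<'E'
from h import *
s=camera('scene');o=get_obs();print(o['opening'],o['ee_pos'],px(s,o['ee_pos']))
cv2.imwrite('pics/s2.png',cv2.resize(s['img'][60:200,270:430],(800,700))[:600,:,::-1])
E
```

```text
time: 4.15
ee_pos: [0.4479, 0.2282, 0.1383]
tcp_rot: [179.9, -0.1, 76.0]
wrist_force: [-0.5, 0.2, 5.5]
opening: 0.0307
0.030958792538523242 [0.44787483 0.22816982 0.13823008] [354.6 134.7]
```

View pics/s2.png

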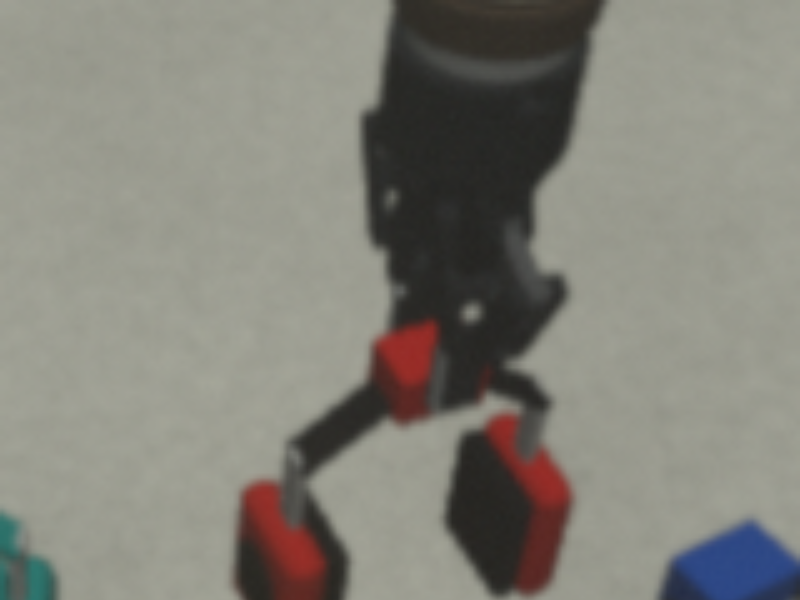

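Gripped: opening is 31 mm and the fingertips are at or above the block's lower edge (crop around 450,410). Lifting and carrying.

```bash
python3 -m pendant '[[0,[0,0,15],[0,0,0]],[0,[0,0,50],[0,0,0]],[0,[0,0,95],[0,0,0]],[0,[0,0,140],[0,0,0]],[0,[0,0,180],[0,0,0]],[0,[2,-10,200],[0,0,0]],[0,[8,-35,205],[0,0,1]],[0,[17,-75,205],[0,0,2]],[0,[27,-120,205],[0,0,3]],[0,[37,-165,205],[0,0,4]],[0,[47,-210,205],[0,0,5]],[0,[57,-255,205],[0,0,6]],[0,[67,-300,205],[0,0,8]],[0,[77,-345,205],[0,0,9]],[0,[87,-390,205],[0,0,10]],[0,[97,-435,205],[0,0,11]],[0,[106,-475,205],[0,0,12]],[0,[112,-503,205],[0,0,13]],[0,[115,-517,205],[0,0,13.5]],[0,[115,-517,205],[0,0,13.5]]]'
python3 - <<'E'
from h import *
o=get_obs();print(o['opening'],o['ee_pos'],o['tcp_rot'],o['wrist_force'],o['time'])
s=camera('scene');t=camera('top')
for p in(s,t):
  for l in('red_defenders_crown','red_defenders','bar_mid'):
    for d in pinpoint(p,l):print(l,np.round(d['position'],3),round(d['confidence'],2))
v=np.hstack([s['img'][120:420,40:300],t['img'][80:380,340:560]]);cv2.imwrite('pics/c3.png',cv2.resize(v,(800,500))[:,:,::-1])
E
```

```text
time: 6.7
ee_pos: [0.5628, -0.2897, 0.3427]
tcp_rot: [-180.0, -0.1, 89.4]
wrist_force: [0.4, -0.0, -3.0]
opening: 0.0308
0.03078449450238036 [ 0.56284507 -0.28968604  0.34268184] [-1.79996697e+02 -9.24313691e-02  8.94497539e+01] [ 0.44003518 -0.02792082 -2.96902838] 6.7
red_defenders_crown [ 0.563 -0.291  0.333] 0.82
red_defenders_crown [ 0.364 -0.002  0.133] 0.71
bar_mid [ 0.565 -0.286  0.163] 0.94
red_defenders_crown [ 0.362 -0.004  0.131] 0.74
red_defenders_crown [ 0.568 -0.285  0.332] 0.56
red_defenders [ 0.365 -0.004 -0.002] 0.85
red_defenders [ 0.562 -0.29   0.206] 0.82
bar_mid [ 0.559 -0.292  0.159] 0.93
```

View pics/c3.png

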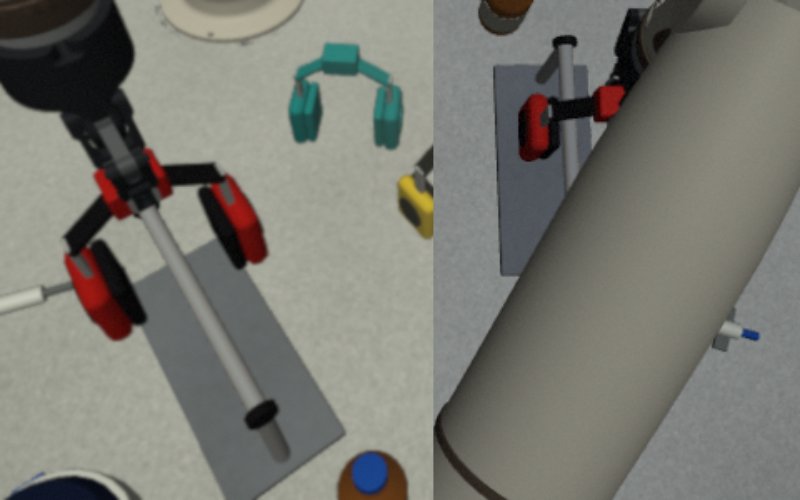

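The red pair is held level above the bar, at (0.563,-0.290). The crown is at 0.333 by network and 0.334 by arithmetic, with the bar at 0.160. Lowering to just above contact.

```bash
python3 -m pendant '[[0,[0,0,-20],[0,0,0]],[0,[0,0,-55],[0,0,0]],[0,[0,0,-95],[0,0,0]],[0,[0,0,-130],[0,0,0]],[0,[0,0,-155],[0,0,0]],[0,[0,0,-166],[0,0,0]],[0,[0,0,-168],[0,0,0]],[0,[0,0,-168],[0,0,0]]]'
python3 -m pendant '[[0,[0,0,-2],[0,0,0]],[0,[0,0,-4],[0,0,0]],[0,[0,0,-4],[0,0,0]]]'
```

```text
time: 8.1
ee_pos: [0.5632, -0.2884, 0.1768]
tcp_rot: [179.8, -0.0, 89.6]
wrist_force: [0.4, 0.5, -1.7]
opening: 0.0309
time: 8.48
ee_pos: [0.5632, -0.2884, 0.1727]
tcp_rot: [179.8, -0.0, 89.6]
wrist_force: [-0.5, -0.1, -1.8]
opening: 0.031
```

```bash
for i in 1; do :; done; python3 -m pendant '[[0,[0,0,-1],[0,0,0]],[0,[0,0,-2],[0,0,0]],[0,[0,0,-2],[0,0,0]]]'
python3 -m pendant '[[0,[0,0,-1],[0,0,0]],[0,[0,0,-2],[0,0,0]],[0,[0,0,-2],[0,0,0]]]'
```

```text
time: 8.85
ee_pos: [0.5632, -0.2884, 0.1706]
tcp_rot: [179.9, -0.0, 89.6]
wrist_force: [0.4, 0.1, -3.6]
opening: 0.0308
time: 9.22
ee_pos: [0.5631, -0.2884, 0.1685]
tcp_rot: [179.9, -0.0, 89.6]
wrist_force: [-0.4, -0.5, -3.2]
opening: 0.031
```

```bash
python3 -m pendant '[[0,[0,0,-1],[0,0,0]],[0,[0,0,-1.5],[0,0,0]],[0,[0,0,-1.5],[0,0,0]]]'
python3 - <<'E'
from h import *
s=camera('scene')
cv2.imwrite('pics/s4.png',cv2.resize(s['img'][200:380,70:270],(800,720),interpolation=2)[:600,:,::-1])
for l in('red_defenders_crown','bar_mid'):
    for d in pinpoint(s,l):print(l,np.round(d['position'],3),round(d['confidence'],2))
E
```

```text
time: 9.6
ee_pos: [0.5632, -0.2884, 0.1682]
tcp_rot: [179.8, 0.0, 89.6]
wrist_force: [-1.4, 1.4, 5.5]
opening: 0.031
red_defenders_crown [ 0.365 -0.003  0.129] 0.9
red_defenders_crown [ 0.566 -0.287  0.161] 0.83
bar_mid [ 0.564 -0.288  0.163] 0.94
```

View pics/s4.png

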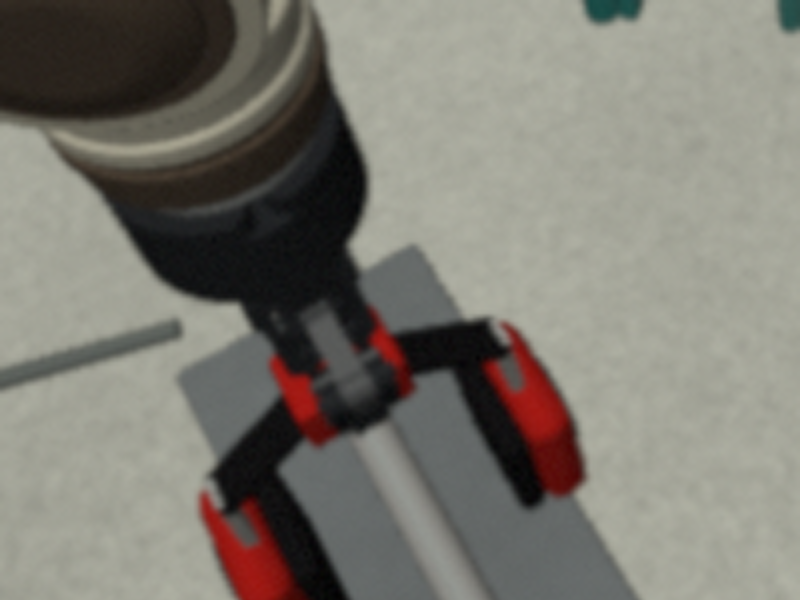

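Contact: force jumped from -3 to +5.5 N with the crown at 0.160, and the view shows the crown seated on the bar with one cup on each side (about 240,540 and 535,430). Releasing and rising.

```bash
python3 -m pendant '[[30,[0,0,0.5],[0,0,0]],[45,[0,0,0.5],[0,0,0]],[60,[0,0,0.5],[0,0,0]],[80,[0,0,0.5],[0,0,0]],[80,[0,0,0.5],[0,0,0]],[80,[0,0,0.5],[0,0,0]],[80,[0,0,10],[0,0,0]],[80,[0,0,30],[0,0,0]],[80,[0,0,65],[0,0,0]],[80,[0,0,105],[0,0,0]],[80,[0,0,130],[0,0,0]],[80,[-15,25,140],[0,0,0]],[80,[-45,65,140],[0,0,0]],[80,[-75,105,140],[0,0,0]],[80,[-100,145,140],[0,0,0]],[80,[-110,165,140],[0,0,0]],[80,[-110,165,140],[0,0,0]],[80,[-110,165,140],[0,0,0]]]'
python3 - <<'E'
from h import *
s=camera('scene');t=camera('top')
for n,p in(('s',s),('t',t)):
  for l in('red_defenders_crown','red_defenders','bar_mid','blue_defenders','yellow_defenders'):
    for d in pinpoint(p,l):print(n,l,np.round(d['position'],3),round(d['confidence'],2))
v=np.hstack([s['img'][120:420,0:300],t['img'][80:380,300:560]]);cv2.imwrite('pics/c5.png',cv2.resize(v,(800,430))[:,:,::-1])
E
```

```text
time: 12.0
ee_pos: [0.4538, -0.124, 0.3081]
tcp_rot: [179.8, 0.0, 89.6]
wrist_force: [-0.8, -0.0, -0.1]
opening: 0.0686
s red_defenders_crown [ 0.563 -0.289  0.159] 0.93
s red_defenders_crown [ 0.366 -0.003  0.134] 0.57
s bar_mid [ 0.56  -0.29   0.161] 0.83
s blue_defenders [0.609 0.244 0.   ] 0.81
s yellow_defenders [0.539 0.048 0.002] 0.83
t red_defenders_crown [ 0.364 -0.006  0.128] 0.95
t red_defenders [ 0.362 -0.002 -0.003] 0.71
t blue_defenders [ 0.61   0.24  -0.001] 0.96
t yellow_defenders [ 0.544  0.048 -0.001] 0.61
```

View pics/c5.png

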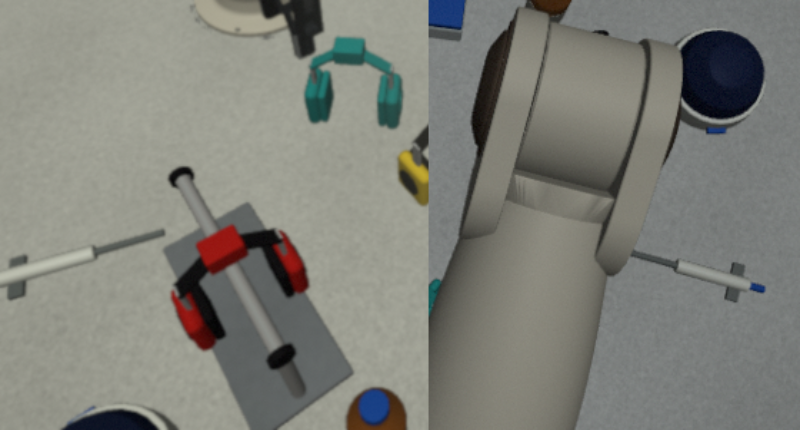

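The red pair hangs square at mid-bar (crown at 222,250) with the gripper clear. I'm checking that it's still, then handing in.

Run:
```python
from h import *
b=(100,240,230,380)
for i in range(2):
    print([(int(a),c.tolist()) for a,_,c in comps(camera('scene'),'red',b)])
    for _ in range(6): camera('scene')
job_done()
```

```text
[(557, [153.6, 291.0]), (263, [202.4, 299.1]), (304, [131.6, 340.2])]
[(556, [153.6, 291.1]), (264, [202.5, 299.1]), (300, [131.6, 340.2])]
the job is handed in; nothing more can be done
```

I hung the red ear defenders over the middle of the stand's bar, let go, backed the gripper clear and handed the job in at about 13 s. No verdict was reported.

**Red pair:** The last scene view puts the crown at (0.563, -0.289, 0.159). I triangulated the bar's middle at (0.563, -0.289), and the text gives its top at 0.160. In the picture the crown sits square across the bar with one cup on each side. Two looks about 0.35 s apart showed it still to within 0.1 pixel.

**Blue and yellow pairs:** Both were found where they started, within the roughly 4 mm that detection is good to.

**What disagreed or could not be checked:**
- My triangulated height for the top of the red crown was 0.152 m, against 0.158 m in the text. The text's figure agreed with contact on the bar: the force jumped when the crown was calculated to be at 0.160.
- My first pairing of the bar's ends between the two views was swapped; I caught it from the large residuals and corrected it.
- The arm hid the stand from the top camera at the end, so the final placing check rests on the scene view alone.

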